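Find and mark the softest anti-vibration mount

ROBOT

A 7-joint arm with a two-finger parallel gripper is mounted at the origin on the work surface. World frame = base frame: x ahead of the robot, y to its left, z up, the work surface at z = 0. Lengths are in m, angles in rad, forces in N, time in s.
With the tool pointing down it reaches from about 0.4 to 0.85 m from the base axis. Payload 10.4 kg.
Tool frame: the origin (TCP) lies at the very end of the fingers, on their centre line; the grasp point (between the pads) lies 19 mm behind it; z points along the fingers, y is the direction in which the jaws open and shut (so a half turn about z gives the same grasp; the last joint's range is limited). The gripper opens to 87 mm and grips with 3 to 60 N. Pads are 19 mm wide; open, the fingers measure 117 mm over their backs; the gripper's body (75 mm by 190 mm) begins 51 mm behind the grasp point.
Start: joints at [1.107, 0.332, -0.065, 1.46, 0.022, 1.35, -0.088], TCP at [0.267, -0.565, 0.223] pointing down, gripper open.
Joint ranges: [-2.6, 2.6], [-0.5, 2.12], [-1.47, 1.34], [0.16, 2.42], [-1.27, 4.41], [0.06, 2.06], [-2.6, 2.6]. Speed limits (rad/s): [2.22, 2.22, 2.79, 2.79, 3.14, 3.14, 3.14].

INTERFACE

Orientations are given as a unit quaternion [x, y, z, w].
In Python, from bench import r gives the robot as it stands.
- The arm moves only by the shell command python3 -m crank 'ROWS' [FORCE]. ROWS is JSON, a list of rows, each a list of 3 entries, a list of its own where there are three numbers: the opening, from -1 (shut) to 1 (fully open), so that 0 is half open, then the shift along the tool's x, y, z in mm, then the turn about the tool's z in degrees. A call has 1 to 12 rows; each row is the pose to reach, as a shift and turn from the pose commanded when the call began, along the tool's axes at that moment; what a row does not reach only later rows make up. A row lasts 1/12 s, in which the tool goes at most 41.7 mm and 7.16 degrees, less where a joint would pass 70% of its speed; a pose out of reach is approached as far as the arm can. A call with a gripper value outside its range is refused whole. The fingers move at their own pace and stop on an object; FORCE is the grip in N (left out, the last holds). Time passes only in rows, so rows that repeat a pose let the fingers close. It gives the time, the measured TCP pose, the force and the opening at its end, in the units of the state.
- r.read_state(): the state, without advancing time (a new reading comes with each control period).
- r.camera(name): name is "scene" or "top" or "wrist"; returns a dict with "pixels" (420x560x3 uint8, red, green, blue), "fov_y" (degrees; the focal length in pixels is half the picture's height over the tangent of half this angle, whatever the lens; pixels are square), "cx", "cy" (the principal point, pixels), "cam_to_world" (4x4, takes a point from camera to world coordinates). Camera axes: x right, y down, z forward; pixel columns grow to the right and rows downward; lengths in m; the calibration is good to about 2 mm. The wrist camera is an equidistant fisheye: a pixel r from the principal point sees the ray r / f radians off the axis. A picture is of the moment at which its call begins. There is no depth.
- r.close_job(): hands the job in, once; it reports no verdict.
The state is a dict: "time": time; "joint_positions": joint angles; "joint_vel": joint speeds; "joint_torque": joint torques, N m; "ee_pos": TCP position; "eef_rot": TCP orientation; "ft_force": force on the tool from outside, world axes, zero at the start; "torque": the same for the moment, N m; "width": finger opening in m.
Only numpy, scipy, OpenCV 4.12 (cv2) and the standard library are available. Lean on these libraries where they do the work, as an engineer would, in place of code of your own. Each camera call takes 0.05 s, during which the arm holds its last target.

TASK

Three anti-vibration mounts for a data logger stand side by side on the bench. With the fingertips press their round pads one at a time, in order from the robot's left to its right, each down by a good half centimetre and let go again, to feel which spring is softest; then push that mount's marker tab fully down and leave the other two tabs up. Only press: pull nothing up, and do not lift or shift anything else on the bench.

Things in the scene. Friction and masses are not known exactly. Their poses are not given: they have to be found in the camera images.
- pad_left (a point): where the centre of the left mount's pad top is at rest (robot's left, y 0.2 to 0.31), 62 mm above the table; this point stays when the pad is pressed. Pad: round, black rubber, 58 mm across, 18 mm thick, on a coil spring; 14 mm travel, springs back. Linear springs, no preload: one mount 0.35 N/mm, one 0.8, one 1.8, alike to see, placed at random. x points from tab to pad, z up
- tag_left_top (a point): centre of the upper face of the left mount's white marker tab: 20 mm (x) x 34 mm (y), 6 mm thick, on a blade in a black guide block (its top 38 mm above the table). Top 60 to 62 mm above the table when raised, 47 mm fully down. It stands 80 mm from the pad's centre, on the robot's side, on the same grey plate (150 x 86 x 12 mm, fixed, turned by up to 0.4 rad)
- tag_left (a joint): how far the left mount's tab is pushed down, m: 0 to 0.002 at the start, 0.015 fully down on its stop; negative is pulled up. It slides stiffly (about 4 N) and stays where it is left
- pad_middle (a point): where the centre of the middle mount's pad top is at rest (middle, y near 0), 62 mm above the table; this point stays when the pad is pressed. Pad: round, black rubber, 58 mm across, 18 mm thick, on a coil spring; 14 mm travel, springs back. Linear springs, no preload: one mount 0.35 N/mm, one 0.8, one 1.8, alike to see, placed at random. x points from tab to pad, z up
- tag_middle_top (a point): centre of the upper face of the middle mount's white marker tab: 20 mm (x) x 34 mm (y), 6 mm thick, on a blade in a black guide block (its top 38 mm above the table). Top 60 to 62 mm above the table when raised, 47 mm fully down. It stands 80 mm from the pad's centre, on the robot's side, on the same grey plate (150 x 86 x 12 mm, fixed, turned by up to 0.4 rad)
- tag_middle (a joint): how far the middle mount's tab is pushed down, m: 0 to 0.002 at the start, 0.015 fully down on its stop; negative is pulled up. It slides stiffly (about 4 N) and stays where it is left
- pad_right (a point): where the centre of the right mount's pad top is at rest (robot's right, y -0.31 to -0.2), 62 mm above the table; this point stays when the pad is pressed. Pad: round, black rubber, 58 mm across, 18 mm thick, on a coil spring; 14 mm travel, springs back. Linear springs, no preload: one mount 0.35 N/mm, one 0.8, one 1.8, alike to see, placed at random. x points from tab to pad, z up
- tag_right_top (a point): centre of the upper face of the right mount's white marker tab: 20 mm (x) x 34 mm (y), 6 mm thick, on a blade in a black guide block (its top 38 mm above the table). Top 60 to 62 mm above the table when raised, 47 mm fully down. It stands 80 mm from the pad's centre, on the robot's side, on the same grey plate (150 x 86 x 12 mm, fixed, turned by up to 0.4 rad)
- tag_right (a joint): how far the right mount's tab is pushed down, m: 0 to 0.002 at the start, 0.015 fully down on its stop; negative is pulled up. It slides stiffly (about 4 N) and stays where it is left
- buffer: a spare black rubber buffer, 34 mm across, 32 mm high, between the left and the middle mount; origin at the centre of its underside
- flux_jar: a small closed jar, 34 mm across, 45 mm high, between the middle and the right mount; origin at the centre of its underside
- screwdriver: a black screwdriver, 190 mm long, lying nearer the robot than the left mount; origin at its underside, x along it
- multimeter: a grey hand multimeter, 150 x 76 x 38 mm, lying nearer the robot than the right mount; origin at the centre of its underside, x along it
Things that resemble listed ones, but are neither listed nor needed, are in the scene too. What is shaped like the part that bears pad_left but red or yellow is not meant. Leave any yellow look-alike of the part that bears pad_middle alone.

How it is judged:
By the outcome, as a careful person would: the job done as asked, in the order asked, and still so for the second after the job is handed in, with the robot touching nothing.
It also fails if it takes over 51 s, if anything falls off the work surface, if the arm or the gripper's body presses on something with over 40 N, if the wrist force passes 120 N, or if a joint passes its speed limit or range.

## Working session

There is one attempt and no reset: what is moved stays moved. The work goes in short steps, Python scripts to look and compute and a shell command to move; the robot and the scene stay as the last step left them, time stands still between calls to the robot, and variables do not carry over. Pictures are saved under pics/ and viewed, and the job is handed in when it is done.

```bash
ls; mkdir -p pics
python3 - <<'E'
from bench import r
import cv2, numpy as np
s=r.read_state(); print({k:np.round(v,4).tolist() for k,v in s.items()})
for n in ("scene","top","wrist"):
    c=r.camera(n); cv2.imwrite(f"pics/{n}0.png",c["pixels"][:,:,::-1]); print(n,c["fov_y"],c["cx"],c["cy"],np.round(c["cam_to_world"],4).tolist())
E
```

```text
pics
{'time': 0.0, 'joint_positions': [1.1074, 0.3329, -0.0647, 1.4609, 0.0216, 1.3499, -0.0885], 'joint_vel': [0.0004, 0.0012, -0.001, 0.0001, -0.0, 0.0005, 0.001], 'joint_torque': [-0.0002, -62.3257, 0.0249, -38.9898, -0.0612, 0.0398, 0.0001], 'ee_pos': [0.2665, -0.5649, 0.2217], 'eef_rot': [0.9758, 0.2186, -0.0002, -0.0007], 'ft_force': [0.5744, -0.8693, -0.7095], 'torque': [-0.0144, 0.055, 0.0109], 'width': 0.0873}
scene 56.54285647789256 277.8823928639169 208.8171986719595 [[0.4074, 0.6741, -0.6162, 1.0009], [0.9132, -0.298, 0.2779, -0.174], [0.0037, -0.6759, -0.737, 0.729], [0.0, 0.0, 0.0, 1.0]]
top 56.13082973975199 281.96836629989014 211.19082565097955 [[-0.0534, -0.9774, 0.2046, 0.25], [-0.9986, 0.0517, -0.0138, 0.0771], [0.0029, -0.2051, -0.9787, 1.0478], [0.0, 0.0, 0.0, 1.0]]
wrist 65.70646984690485 281.1797221139252 209.59317853762883 [[0.4275, -0.8637, -0.2671, 0.3402], [-0.904, -0.4086, -0.1258, -0.5297], [-0.0005, 0.2952, -0.9554, 0.3837], [0.0, 0.0, 0.0, 1.0]]
```

View pics/scene0.png

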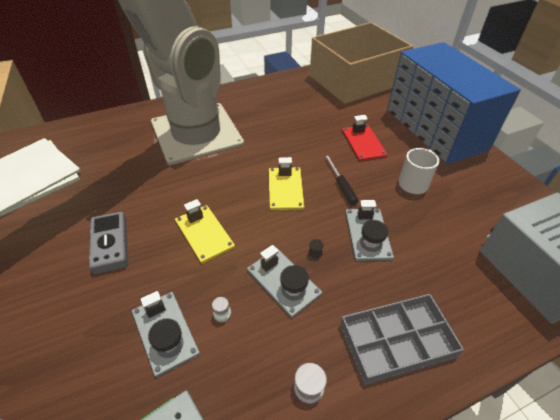

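View pics/top0.png

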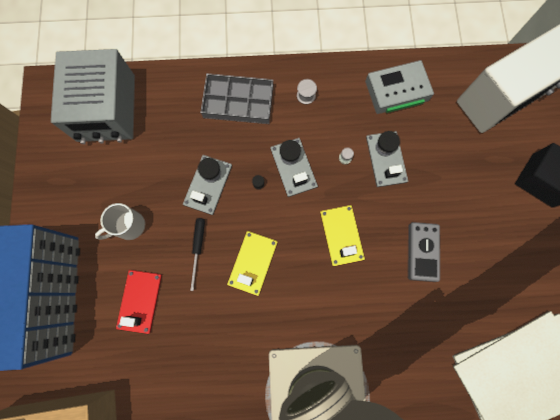

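View pics/wrist0.png

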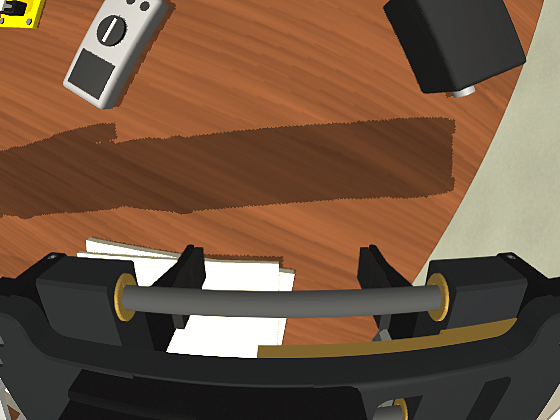

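The top picture shows three grey mounts: pads at (208,168), (290,151) and (388,142), with white tabs at (199,197), (300,179) and (396,171). The look-alikes are two yellow plates at (253,262) and (342,237) and a red plate at (139,302), with no visible pads. Other round dark things are the buffer at (258,182) and the toaster knobs, and there's a white-capped jar at (347,156). I choose the grey-plate mounts and will measure them next.

```bash
cat > h.py <<'E'
import numpy as np, cv2
def ray(c,u,v):
    f=c["pixels"].shape[0]/2/np.tan(np.radians(c["fov_y"]/2)); T=c["cam_to_world"]
    d=T[:3,:3]@np.array([(u-c["cx"])/f,(v-c["cy"])/f,1.]); return T[:3,3],d
def on_z(c,u,v,z):
    o,d=ray(c,u,v); return o+d*(z-o[2])/d[2]
def proj(c,p):
    f=c["pixels"].shape[0]/2/np.tan(np.radians(c["fov_y"]/2)); T=c["cam_to_world"]
    q=T[:3,:3].T@(np.array(p)-T[:3,3]); return q[0]/q[2]*f+c["cx"],q[1]/q[2]*f+c["cy"]
E
python3 - <<'E'
from bench import r
from h import *
seeds={"top":{"L":((208,168),(199,197)),"M":((290,151),(300,179)),"R":((388,142),(396,171))},
"scene":{"L":((374,232),(368,207)),"M":((294,279),(270,253)),"R":((165,334),(152,299))}}
for n in seeds:
    c=r.camera(n); px=c["pixels"]; g=px.max(2)
    for k,(p,t) in seeds[n].items():
        dark=(g<48).astype(np.uint8); wh=(px.min(2)>150).astype(np.uint8)
        out=[]
        for m,s,z in((dark,p,.062),(wh,t,.061)):
            nl,lab,st,ce=cv2.connectedComponentsWithStats(m,connectivity=4)
            l=lab[s[1],s[0]]
            if l==0: print(n,k,s,"no",px[s[1],s[0]]);continue
            w=on_z(c,*ce[l],z); out.append(w)
            print(n,k,np.round(ce[l],1),st[l].tolist(),np.round(w,4))
        if len(out)==2: print("   dist",np.linalg.norm(out[0]-out[1]),"yaw",np.arctan2(*(out[0]-out[1])[[1,0]]))
    if n=="top":
        cv2.imwrite("pics/crop_top.png",cv2.resize(px[120:220,170:430,::-1],None,fx=3,fy=3,interpolation=cv2.INTER_CUBIC))
    else: cv2.imwrite("pics/crop_scene.png",cv2.resize(px[190:380,120:400,::-1],None,fx=2.8,fy=2.8,interpolation=cv2.INTER_CUBIC))
E
```

```text
top L [209.  168.5] [199, 158, 21, 22, 335] [0.58   0.2477 0.062 ]
top L [203.6 192. ] [186, 172, 41, 40, 751] [0.5177 0.2626 0.061 ]
   dist 0.06407378796546706 yaw -0.23417168318955006
top M [289.9 150.6] [280, 140, 20, 22, 331] [0.6183 0.0333 0.062 ]
top M [293.7 172.8] [273, 145, 42, 49, 808] [0.557 0.027 0.061]
   dist 0.06166609790716707 yaw 0.10365382895191014
top R [388.2 141.6] [378, 131, 21, 22, 338] [ 0.63   -0.2289  0.062 ]
top R [386.3 163.4] [368, 134, 38, 51, 813] [ 0.5699 -0.2175  0.061 ]
   dist 0.061166077665197466 yaw -0.18734027498616368
scene L (374, 232) no [59 55 53]
scene L (368, 207) no [134 131 122]
scene M (294, 279) no [62 56 53]
scene M [271.4 269.7] [250, 245, 43, 54, 738] [ 0.5903 -0.0025  0.061 ]
scene R (165, 334) no [57 57 51]
scene R [165.9 325.3] [134, 291, 64, 81, 1359] [ 0.6227 -0.2258  0.061 ]
```

View pics/crop_top.png

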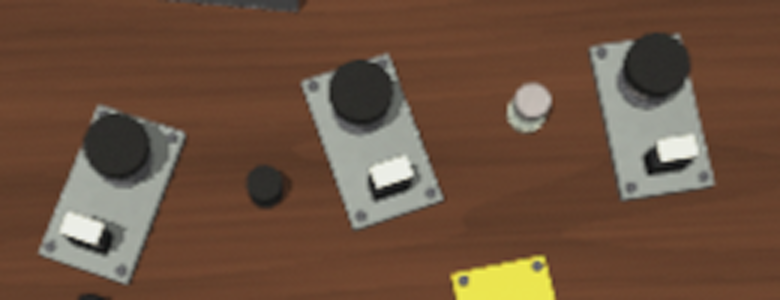

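View pics/crop_scene.png

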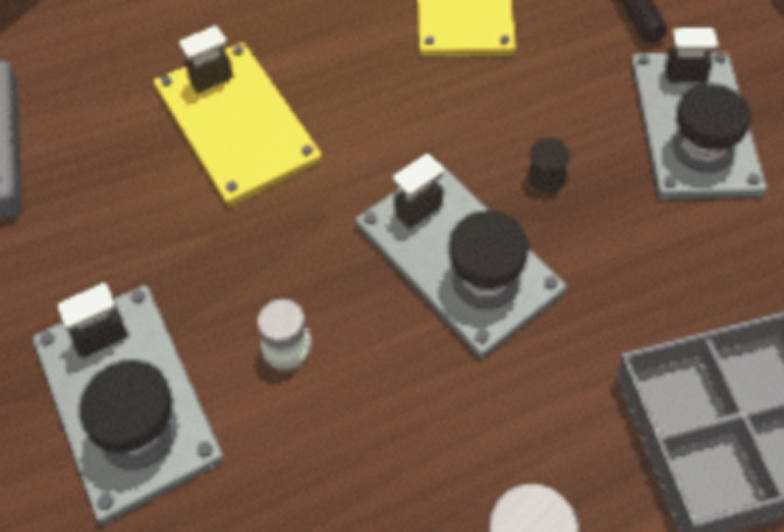

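The crops confirm the choice: three grey plates, each with a black pad and a white tab on the robot's side. The jar and buffer stand between them. Next I refine the tab and pad points with stricter colour thresholds.

Run:
```python
from bench import r
from h import *
seeds={"top":{"L":((209,168),(198,196)),"M":((290,151),(300,179)),"R":((388,142),(396,170))},
"scene":{"L":((374,230),(368,205)),"M":((294,277),(269,252)),"R":((165,334),(151,299))}}
for n in seeds:
    c=r.camera(n); px=c["pixels"]; g=px.max(2)
    for k,(p,t) in seeds[n].items():
        dark=(g<(48 if n=="top" else 72)).astype(np.uint8); wh=(px.min(2)>(198 if n=="top" else 195)).astype(np.uint8)
        if n=="scene": dark=cv2.morphologyEx(dark,cv2.MORPH_OPEN,np.ones((5,5),np.uint8))
        out=[]
        for m,s,z in((dark,p,.062),(wh,t,.061)):
            nl,lab,st,ce=cv2.connectedComponentsWithStats(m,connectivity=4)
            l=lab[s[1],s[0]]
            if l==0: print(n,k,s,"no",px[s[1],s[0]]);continue
            pts=np.argwhere(lab==l)[:,::-1].astype(np.float32)
            W=np.array([on_z(c,*q,z)[:2] for q in pts],np.float32)
            w=on_z(c,*ce[l],z); out.append(w)
            print(n,k,np.round(ce[l],1),st[l].tolist(),np.round(w,4),"rect mm",[np.round(np.array(a)*1000,1).tolist() if i<2 else round(a) for i,a in enumerate(cv2.minAreaRect(W*1))])
        if len(out)==2: print("   dist",np.linalg.norm(out[0]-out[1]),"yaw",np.arctan2(*(out[0]-out[1])[[1,0]]))
```

```text
top L [209.  168.5] [199, 158, 21, 22, 338] [0.58   0.2477 0.062 ] rect mm [[580.3, 247.6], [56.4, 50.1], 42]
top L [196.4 195.5] [190, 191, 14, 10, 87] [0.5092 0.2813 0.061 ] rect mm [[509.3, 281.1], [31.7, 18.2], 68]
   dist 0.0783321090643931 yaw -0.44335115194507335
top M [289.9 150.6] [280, 140, 20, 22, 335] [0.6183 0.0335 0.062 ] rect mm [[618.9, 34.5], [50.3, 58.6], 86]
top M [300.2 176.7] [294, 172, 13, 10, 84] [0.5455 0.0108 0.061 ] rect mm [[545.6, 10.2], [17.9, 32.6], 16]
   dist 0.07627954878058435 yaw 0.30194924356401137
top R [388.2 141.6] [378, 131, 21, 22, 338] [ 0.6299 -0.2289  0.062 ] rect mm [[630.6, -229.3], [51.8, 57.4], 58]
top R [395.5 168.9] [389, 165, 14, 9, 84] [ 0.5538 -0.2402  0.061 ] rect mm [[553.9, -240.4], [18.3, 32.9], 7]
   dist 0.07694846138590261 yaw 0.14823461413655567
scene L [374.  231.5] [362, 221, 25, 22, 453] [0.5908 0.2436 0.062 ] rect mm [[590.3, 243.7], [52.3, 63.3], 55]
scene L [367.8 202.6] [361, 200, 15, 6, 82] [0.5101 0.28   0.061 ] rect mm [[509.6, 279.8], [32.9, 16.2], 66]
   dist 0.08857476866311145 yaw -0.4230620309836347
scene M [294.1 279. ] [281, 266, 27, 27, 595] [0.6294 0.0298 0.062 ] rect mm [[628.7, 30.2], [52.3, 60.4], 66]
scene M [269.  251.3] [261, 245, 17, 13, 115] [0.5461 0.0112 0.061 ] rect mm [[545.9, 11.7], [19.0, 32.5], 16]
   dist 0.08542062716006141 yaw 0.21952343543240965
scene R [164.7 335.4] [149, 320, 32, 33, 815] [ 0.6415 -0.2322  0.062 ] rect mm [[639.9, -232.0], [60.3, 53.5], 5]
scene R [150.  298.4] [141, 292, 19, 14, 153] [ 0.5561 -0.2409  0.061 ] rect mm [[556.0, -240.7], [19.1, 32.8], 6]
   dist 0.08587408063972106 yaw 0.10217881002627231
```

Measured points, taking tabs from both views (agreeing within 2 mm) and pads at 80 mm along each mount's axis:

| Mount | Tab (x, y) | Pad (x, y) |
|---|---|---|
| Left | (.510, .281) | (.583, .249) |
| Middle | (.546, .011) | (.623, .033) |
| Right | (.555, -.2405) | (.634, -.231) |

The pad points lie between the top and scene estimates, whose side biases are opposite. First I'll shut the fingers and travel high towards the left pad.

```bash
python3 -m crank '[[-1,[0,0,0],0],[-1,[300,-285,0],0],[-1,[633,-601,0],0],[-1,[633,-601,0],0],[-1,[633,-601,0],0],[-1,[633,-601,0],0],[-1,[633,-601,0],0],[-1,[633,-601,0],0],[-1,[633,-601,0],0],[-1,[633,-601,0],0],[-1,[633,-601,0],0],[-1,[633,-601,0],0]]' 20
cat >> h.py <<'E'
from scipy.spatial.transform import Rotation as Rn
T={"padL":(.583,.249),"padM":(.623,.033),"padR":(.634,-.231),"tabL":(.510,.281),"tabM":(.546,.011),"tabR":(.555,-.2405)}
def go(r,name,z):
    s=r.read_state(); R=Rn.from_quat(s["eef_rot"]).as_matrix(); p=np.array(s["ee_pos"])
    print(name,"t",s["time"],"p",np.round(p,4),"F",np.round(s["ft_force"],2),"w",s["width"],"yaw",np.degrees(np.arctan2(R[1,0],R[0,0])),"zaxis",np.round(R[:,2],3),"q",np.round(s["joint_positions"],2))
    print("shift mm",np.round(1000*R.T@(np.array([*T[name],z])-p),1))
E
python3 -c "
from bench import r;from h import *
go(r,'padL',.085)"
```

```text
time: 1.35
ee_pos: [0.433, -0.1361, 0.223]
eef_rot: [0.976, 0.219, 0.0, 0.001]
ft_force: [1.8, -0.2, -0.7]
width: 0.0151
padL t 1.35 p [ 0.433  -0.1361  0.223 ] F [ 1.81 -0.19 -0.71] w 0.01506528899637981 yaw 25.2494974565467 zaxis [ 0.001 -0.001 -1.   ] q [ 0.67 -0.03 -0.46  1.87 -0.01  1.3  -0.91]
shift mm [ 299.9 -284.5  137.8]
```

```bash
python3 -m crank '[[-1,[300,-284,0],0],[-1,[300,-284,0],0],[-1,[300,-284,0],0],[-1,[300,-284,0],0],[-1,[300,-284,0],0],[-1,[300,-284,0],0],[-1,[300,-284,0],0],[-1,[300,-284,0],0],[-1,[300,-284,60],0],[-1,[300,-284,100],0],[-1,[300,-284,120],0],[-1,[300,-284,120],0]]'
python3 -c "
from bench import r;from h import *
go(r,'padL',.085)
import cv2
c=r.camera('scene'); cv2.imwrite('pics/s1.png',c['pixels'][:,:,::-1])"
```

```text
time: 2.35
ee_pos: [0.5812, 0.2486, 0.0981]
eef_rot: [0.976, 0.22, -0.002, -0.0]
ft_force: [-1.6, -0.7, 0.4]
width: 0.0006
padL t 2.35 p [0.5812 0.2486 0.0981] F [-1.57 -0.67  0.41] w 0.0006118273395572939 yaw 25.39552145212768 zaxis [-0.004 -0.001 -1.   ] q [ 0.04  0.54 -0.69  1.55  0.36  1.19 -1.85]
shift mm [ 1.9  0.5 13.1]
```

View pics/s1.png

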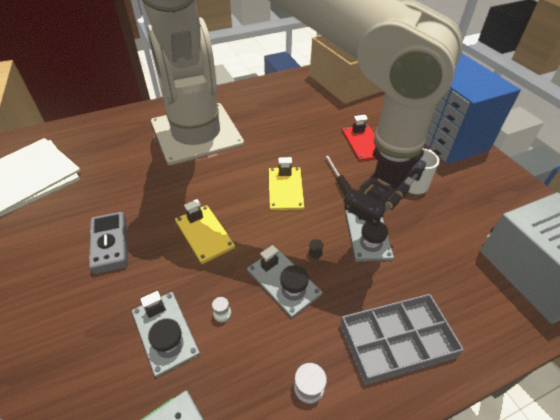

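The picture shows the closed fingertips just above the left pad, near (372,213). The mug at (418,170) is near the gripper body, so I'll check its height.

```bash
python3 -c "
from bench import r;from h import *
a=r.camera('scene');b=r.camera('top')
im=b['pixels'];cv2.imwrite('pics/t1.png',cv2.resize(im[130:280,70:290,::-1],None,fx=3.5,fy=3.5))
def tri(u,v):
    o1,d1=ray(a,*u);o2,d2=ray(b,*v);s=np.linalg.lstsq(np.c_[d1,-d2],o2-o1,rcond=None)[0]
    print(o1+d1*s[0],o2+d2*s[1])
tri((421,161),(118,218))
"
```

```text
[0.45517878 0.47076024 0.08045795] [0.45629485 0.47277416 0.08152098]
```

View pics/t1.png

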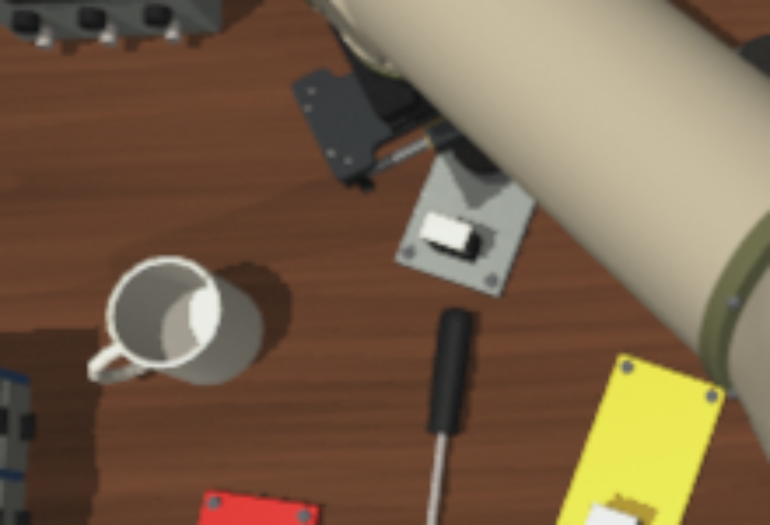

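The mug rim is about 81 mm high and well clear, below the gripper body at 0.12 m or higher. Next I descend to just above the pad for a baseline force.

```bash
python3 -m crank '[[-1,[2,0,15],0],[-1,[2,0,25],0],[-1,[2,0,30],0],[-1,[2,0,30],0],[-1,[2,0,30],0],[-1,[2,0,30],0],[-1,[2,0,30],0],[-1,[2,0,30],0]]'
python3 -c "
from bench import r;from h import *
go(r,'padL',.054)"
```

```text
time: 3.17
ee_pos: [0.5849, 0.2478, 0.0731]
eef_rot: [0.976, 0.219, 0.0, 0.0]
ft_force: [0.4, 0.8, -0.4]
width: 0.0003
padL t 3.1667 p [0.5849 0.2478 0.0731] F [ 0.42  0.77 -0.39] w 0.0003006686421552062 yaw 25.254461385505643 zaxis [ 0.001  0.    -1.   ] q [ 0.03  0.57 -0.68  1.57  0.38  1.14 -1.86]
shift mm [-1.2 -1.9 19.1]
```

```bash
python3 -m crank '[[-1,[-1,-2,8],0],[-1,[-1,-2,13],0],[-1,[-1,-2,16],0],[-1,[-1,-2,19],0],[-1,[-1,-2,19],0],[-1,[-1,-2,19],0],[-1,[-1,-2,19],0],[-1,[-1,-2,19],0],[-1,[-1,-2,19],0]]'
python3 -c "
from bench import r;from h import *
go(r,'padL',.054)
import cv2
c=r.camera('scene'); go(r,'padL',.054);cv2.imwrite('pics/s2.png',cv2.resize(c['pixels'][150:290,290:470,::-1],None,fx=4,fy=4))
c=r.camera('top');go(r,'padL',.054)
"
```

```text
time: 3.92
ee_pos: [0.5826, 0.2493, 0.0537]
eef_rot: [0.976, 0.219, -0.0, -0.0]
ft_force: [-2.1, 1.0, 3.1]
width: 0.0005
padL t 3.9167 p [0.5826 0.2493 0.0537] F [-2.11  0.99  3.1 ] w 0.0005383496542803535 yaw 25.269751567250417 zaxis [-0.  0. -1.] q [ 0.02  0.59 -0.67  1.59  0.39  1.11 -1.87]
shift mm [ 0.2  0.5 -0.3]
padL t 3.9667 p [0.5827 0.2493 0.0537] F [-1.46  1.14  2.26] w 0.00020802660515444223 yaw 25.270460629068243 zaxis [-0.  0. -1.] q [ 0.02  0.59 -0.67  1.59  0.39  1.11 -1.87]
shift mm [ 0.2  0.4 -0.3]
padL t 4.0167 p [0.5827 0.2492 0.0537] F [-2.19  2.08  3.4 ] w 0.00028187275137508884 yaw 25.267491650285066 zaxis [ 0.  0. -1.] q [ 0.02  0.59 -0.67  1.59  0.39  1.11 -1.87]
shift mm [ 0.1  0.3 -0.3]
```

View pics/s2.png

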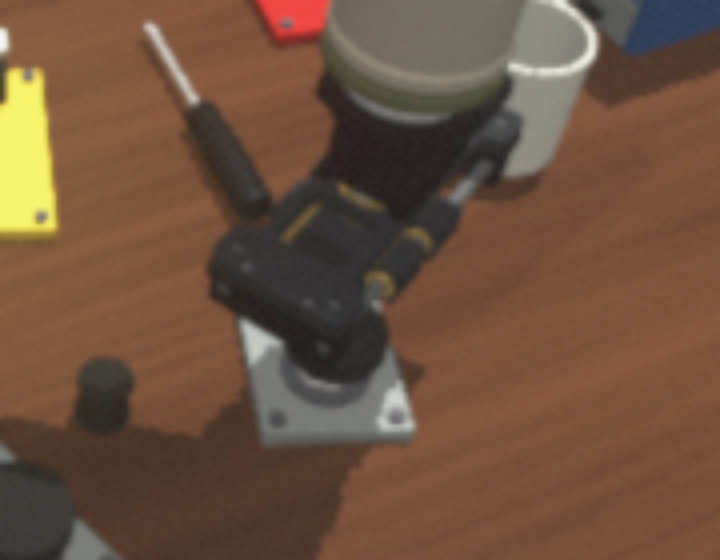

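The fingers press the left pad 8.3 mm down with about 3 N, where 0.35 N/mm predicts 2.9 and 0.8 predicts 6.6. So the left spring looks softest, and the other two still have to be pressed. I release and go to the middle pad.

```bash
python3 -m crank '[[-1,[0,0,-20],0],[-1,[0,0,-50],0],[-1,[-14,53,-50],0],[-1,[-28,93,-50],0],[-1,[-40,133,-50],0],[-1,[-50,173,-50],0],[-1,[-56,212,-50],0],[-1,[-56,212,-35],0],[-1,[-56,212,-19],0],[-1,[-56,212,-19],0],[-1,[-56,212,-19],0],[-1,[-56,212,-19],0]]'
python3 -m crank '[[-1,[0,0,0],0],[-1,[0,0,0],0],[-1,[0,0,0],0]]'
python3 -c "
from bench import r;from h import *
go(r,'padM',.054)"
```

```text
time: 5.02
ee_pos: [0.6228, 0.0345, 0.0732]
eef_rot: [0.976, 0.219, 0.0, -0.0]
ft_force: [0.2, 0.5, 1.4]
width: 0.0003
time: 5.27
ee_pos: [0.623, 0.034, 0.0733]
eef_rot: [0.976, 0.219, 0.001, 0.0]
ft_force: [0.2, 0.2, 1.0]
width: 0.0003
padM t 5.2667 p [0.623  0.034  0.0733] F [0.22 0.19 0.96] w 0.000312044908864211 yaw 25.300379681532018 zaxis [ 0.001 -0.    -1.   ] q [ 0.35  0.53 -0.63  1.6   0.34  1.12 -1.49]
shift mm [-0.4  0.9 19.3]
```

```bash
python3 -m crank '[[-1,[0,0,8],0],[-1,[0,0,13],0],[-1,[0,0,16],0],[-1,[0,0,19],0],[-1,[0,0,19],0],[-1,[0,0,19],0],[-1,[0,0,19],0],[-1,[0,0,19],0],[-1,[0,0,19],0]]'
python3 -c "
from bench import r;from h import *
go(r,'padM',.054)
import cv2
c=r.camera('scene'); go(r,'padM',.054);cv2.imwrite('pics/s3.png',cv2.resize(c['pixels'][180:330,200:380,::-1],None,fx=4,fy=4))
c=r.camera('top');go(r,'padM',.054)
"
```

```text
time: 6.02
ee_pos: [0.623, 0.0335, 0.054]
eef_rot: [0.976, 0.219, 0.0, 0.0]
ft_force: [-0.3, 0.1, 6.9]
width: 0.0006
padM t 6.0167 p [0.623  0.0335 0.054 ] F [-0.34  0.1   6.92] w 0.0006210014388180714 yaw 25.255727019870335 zaxis [ 0.001 -0.    -1.   ] q [ 0.35  0.55 -0.62  1.62  0.35  1.09 -1.5 ]
shift mm [-0.2  0.5 -0. ]
padM t 6.0667 p [0.623  0.0336 0.054 ] F [-0.34  0.48  7.21] w 0.00016654801334655453 yaw 25.25774247535968 zaxis [ 0.001 -0.    -1.   ] q [ 0.35  0.55 -0.62  1.62  0.35  1.09 -1.5 ]
shift mm [-0.2  0.5 -0. ]
padM t 6.1167 p [0.623  0.0336 0.054 ] F [-0.18  1.    6.59] w 0.0006404390241953924 yaw 25.259323507848904 zaxis [ 0.001 -0.    -1.   ] q [ 0.35  0.55 -0.62  1.62  0.35  1.09 -1.5 ]
shift mm [-0.2  0.5 -0. ]
```

View pics/s3.png

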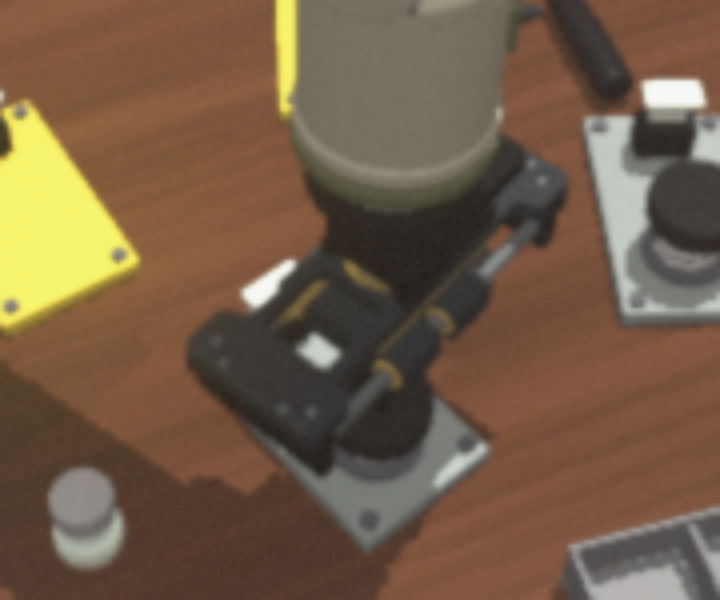

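The middle pad gives about 6.9 N at 8 mm, which fits 0.8 N/mm. The left pad is back at its rest height in the picture. Next is the right pad.

```bash
python3 -m crank '[[-1,[0,0,-20],0],[-1,[0,0,-50],0],[-1,[-16,37,-50],0],[-1,[-31,73,-50],0],[-1,[-46,109,-50],0],[-1,[-61,145,-50],0],[-1,[-76,181,-50],0],[-1,[-90,215,-50],0],[-1,[-103,243,-50],0],[-1,[-103,243,-35],0],[-1,[-103,243,-19],0],[-1,[-103,243,-19],0]]'
python3 -m crank '[[-1,[0,0,0],0],[-1,[0,0,0],0],[-1,[0,0,0],0],[-1,[0,0,0],0]]'
python3 -c "
from bench import r;from h import *
go(r,'padR',.054)"
```

```text
time: 7.12
ee_pos: [0.6308, -0.2305, 0.0685]
eef_rot: [0.976, 0.218, -0.002, -0.001]
ft_force: [-0.6, 0.3, -1.1]
width: 0.0005
time: 7.45
ee_pos: [0.6338, -0.23, 0.0736]
eef_rot: [0.976, 0.219, 0.001, 0.0]
ft_force: [-0.3, 0.4, 0.4]
width: 0.0003
padR t 7.45 p [ 0.6338 -0.23    0.0736] F [-0.29  0.35  0.36] w 0.00032097569415843303 yaw 25.289886056061423 zaxis [ 0.001 -0.001 -1.   ] q [ 0.67  0.61 -0.55  1.46  0.33  1.16 -1.06]
shift mm [-0.2  1.  19.6]
```

```bash
python3 -m crank '[[-1,[0,1,8],0],[-1,[0,1,13],0],[-1,[0,1,16],0],[-1,[0,1,19],0],[-1,[0,1,20],0],[-1,[0,1,20],0],[-1,[0,1,20],0],[-1,[0,1,20],0],[-1,[0,1,20],0]]'
python3 -c "
from bench import r;from h import *
go(r,'padR',.054)
import cv2
c=r.camera('scene'); go(r,'padR',.054);cv2.imwrite('pics/s4.png',cv2.resize(c['pixels'][230:400,80:260,::-1],None,fx=3.5,fy=3.5))
c=r.camera('top');go(r,'padR',.054)
"
```

```text
time: 8.2
ee_pos: [0.6343, -0.2314, 0.0543]
eef_rot: [0.976, 0.219, 0.001, 0.001]
ft_force: [-3.8, 1.3, 15.5]
width: 0.0007
padR t 8.2 p [ 0.6343 -0.2314  0.0543] F [-3.76  1.33 15.46] w 0.0006628625600435972 yaw 25.242515378111964 zaxis [ 0.002 -0.001 -1.   ] q [ 0.66  0.63 -0.54  1.47  0.34  1.13 -1.07]
shift mm [-0.  -0.5  0.3]
padR t 8.25 p [ 0.6342 -0.2315  0.0542] F [-4.87  0.36 15.02] w 0.0004656537199523259 yaw 25.245809923184883 zaxis [ 0.002 -0.001 -1.   ] q [ 0.66  0.63 -0.54  1.47  0.34  1.13 -1.07]
shift mm [-0.  -0.5  0.2]
padR t 8.3 p [ 0.6343 -0.2314  0.0542] F [-4.98  1.36 14.97] w 0.0006988817677944456 yaw 25.247998674816287 zaxis [ 0.002 -0.001 -1.   ] q [ 0.66  0.63 -0.54  1.47  0.34  1.13 -1.07]
shift mm [-0.1 -0.5  0.2]
```

View pics/s4.png

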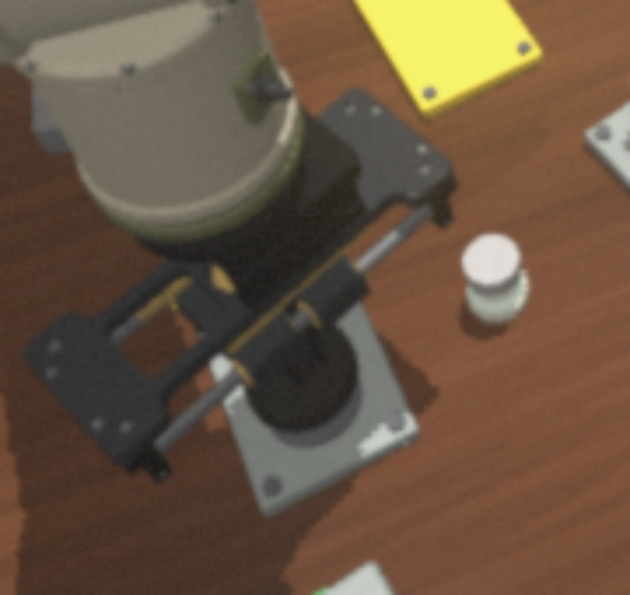

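The right pad gives about 15 N at 7.8 mm, which fits 1.8 N/mm. The left mount is therefore the softest. I release and go over the left mount's tab.

```bash
python3 -m crank '[[-1,[0,0,-25],0],[-1,[0,0,-60],0],[-1,[8,-38,-60],0],[-1,[16,-77,-60],0],[-1,[24,-116,-60],0],[-1,[32,-156,-60],0],[-1,[40,-196,-60],0],[-1,[48,-236,-60],0],[-1,[56,-276,-60],0],[-1,[64,-316,-60],0],[-1,[73,-356,-60],0],[-1,[81,-396,-60],0]]'
python3 -m crank '[[-1,[8,-40,0],0],[-1,[16,-80,0],0],[-1,[25,-120,0],0],[-1,[25,-120,0],0],[-1,[25,-120,15],0],[-1,[25,-120,25],0],[-1,[25,-120,25],0],[-1,[25,-120,25],0],[-1,[25,-120,25],0],[-1,[25,-120,25],0]]'
python3 -c "
from bench import r;from h import *
go(r,'tabL',.068)
for n in ('scene','top'):
  c=r.camera(n); cv2.imwrite(f'pics/{n}5.png',c['pixels'][:,:,::-1])"
```

```text
time: 9.3
ee_pos: [0.537, 0.163, 0.1123]
eef_rot: [0.976, 0.218, -0.0, 0.0]
ft_force: [1.6, 0.1, -1.1]
width: 0.0003
time: 10.13
ee_pos: [0.5098, 0.2804, 0.0881]
eef_rot: [0.976, 0.218, 0.0, -0.0]
ft_force: [-0.5, 0.2, 0.3]
width: 0.0005
tabL t 10.1333 p [0.5098 0.2804 0.0881] F [-0.48  0.2   0.27] w 0.00047493040624128484 yaw 25.20492052589873 zaxis [ 0.001  0.    -1.   ] q [ 0.03  0.46 -0.76  1.7   0.34  1.12 -1.96]
shift mm [ 0.4 -0.5 20.1]
```

View pics/scene5.png

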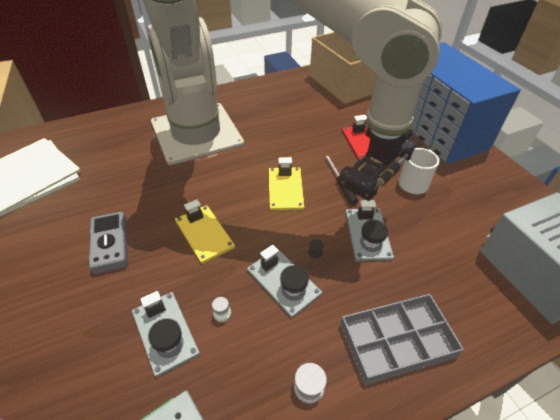

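View pics/top5.png

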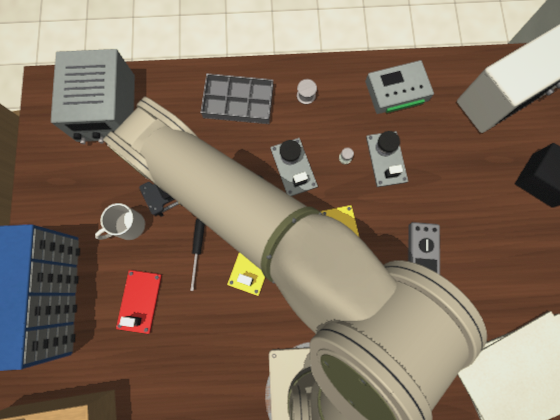

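The scene picture shows the closed fingers above the left tab, near (367,200), with the mug clear to the right. All pads are back up. I push down gently towards the stop at z = 47 mm.

```bash
python3 -m crank '[[-1,[0,0,12],0],[-1,[0,0,22],0],[-1,[0,0,26],0],[-1,[0,0,30],0],[-1,[0,0,34],0],[-1,[0,0,37],0],[-1,[0,0,39],0],[-1,[0,0,41],0],[-1,[0,0,41],0],[-1,[0,0,41],0],[-1,[0,0,41],0]]'
python3 -c "
from bench import r;from h import *
go(r,'tabL',.047)"
```

```text
time: 11.15
ee_pos: [0.5093, 0.2806, 0.0474]
eef_rot: [0.976, 0.219, 0.0, 0.0]
ft_force: [-6.1, -5.1, 13.0]
width: 0.0009
tabL t 11.15 p [0.5093 0.2806 0.0474] F [-6.14 -5.15 13.05] w 0.0008809348291948011 yaw 25.252949145507305 zaxis [ 0.    -0.001 -1.   ] q [ 0.01  0.51 -0.73  1.73  0.39  1.05 -1.99]
shift mm [ 0.8 -0.1  0.4]
```

```bash
python3 -m crank '[[-1,[0,0,0.5],0],[-1,[0,0,1],0],[-1,[0,0,1],0],[-1,[0,0,1],0]]'
python3 -c "
from bench import r;from h import *
go(r,'tabL',.047)"
```

```text
time: 11.48
ee_pos: [0.5094, 0.2807, 0.0473]
eef_rot: [0.976, 0.219, 0.0, 0.001]
ft_force: [-8.7, -7.3, 22.0]
width: 0.0005
tabL t 11.4833 p [0.5094 0.2807 0.0473] F [-8.67 -7.29 21.99] w 0.000518896107570793 yaw 25.25466240045155 zaxis [ 0.001 -0.001 -1.   ] q [ 0.01  0.51 -0.73  1.73  0.39  1.05 -1.99]
shift mm [ 0.7 -0.   0.3]
```

Commanding 1 mm more moved the fingers only 0.1 mm while the force rose from 13 to 22 N, so the tab is on its stop. I withdraw straight up and to the side and look.

```bash
python3 -m crank '[[-1,[0,0,-10],0],[-1,[0,0,-40],0],[-1,[0,0,-80],0],[-1,[0,0,-120],0],[-1,[-17,36,-130],0],[-1,[-34,72,-140],0],[-1,[-51,108,-140],0],[-1,[-68,144,-140],0],[-1,[-85,180,-140],0],[-1,[-102,216,-140],0],[-1,[-120,252,-140],0],[-1,[-137,288,-140],0]]'
python3 -m crank '[[-1,[-17,36,-10],0],[-1,[-34,72,-20],0],[-1,[-51,108,-30],0],[-1,[-68,144,-30],0],[-1,[-85,180,-30],0],[-1,[-102,216,-30],0],[-1,[-102,216,-30],0],[-1,[-102,216,-30],0],[-1,[-102,216,-30],0]]'
python3 - <<'E'
from bench import r
from h import *
go(r,'tabL',.047)
for n in ('scene','top'):
    c=r.camera(n); px=c['pixels']; cv2.imwrite(f'pics/{n}6.png',px[:,:,::-1])
c=r.camera('scene')['pixels']
cv2.imwrite('pics/c6.png',cv2.resize(c[180:380,110:410,::-1],None,fx=2.6,fy=2.6))
a=r.camera('scene');b=r.camera('top')
def cen(c,s,t):
    nl,lab,st,ce=cv2.connectedComponentsWithStats((c['pixels'].min(2)>t).astype(np.uint8),connectivity=4)
    l=lab[s[1]-6:s[1]+9,s[0]-6:s[0]+7]; l=np.bincount(l[l>0]).argmax() if (l>0).any() else 0
    return ce[l],st[l,4],l
for k,s,t in(("L",(368,205),(198,196)),("M",(269,252),(300,178)),("R",(151,299),(396,170))):
    u,n1,l1=cen(a,s,195);v,n2,l2=cen(b,t,198)
    if not(l1 and l2): print(k,"hidden");continue
    o1,d1=ray(a,*u);o2,d2=ray(b,*v);q=np.linalg.lstsq(np.c_[d1,-d2],o2-o1,rcond=None)[0]
    print(k,u,n1,v,n2,np.round((o1+d1*q[0]+o2+d2*q[1])/2,4))
E
```

```text
time: 12.48
ee_pos: [0.5082, -0.04, 0.186]
eef_rot: [0.976, 0.219, 0.001, 0.0]
ft_force: [0.7, 0.8, 0.3]
width: 0.0004
time: 13.23
ee_pos: [0.5086, -0.2765, 0.2155]
eef_rot: [0.976, 0.219, 0.0, -0.0]
ft_force: [-0.0, 0.6, 0.6]
width: 0.0006
tabL t 13.2333 p [ 0.5086 -0.2765  0.2155] F [-0.02  0.64  0.57] w 0.0006458624764258649 yaw 25.281735285791736 zaxis [ 0.001  0.001 -1.   ] q [ 0.82  0.27 -0.48  1.58  0.13  1.32 -0.8 ]
shift mm [ 239.1 -503.4  168.9]
L [366.85263158 207.01052632] 95 [197.58823529 196.87058824] 85 [0.5095 0.2813 0.0447]
M [268.953125  251.6171875] 128 [300.08045977 176.68965517] 87 [0.546 0.011 0.06 ]
R [150.97916667 298.5       ] 144 [394.9        168.48571429] 70 [ 0.5556 -0.2394  0.0588]
```

View pics/c6.png

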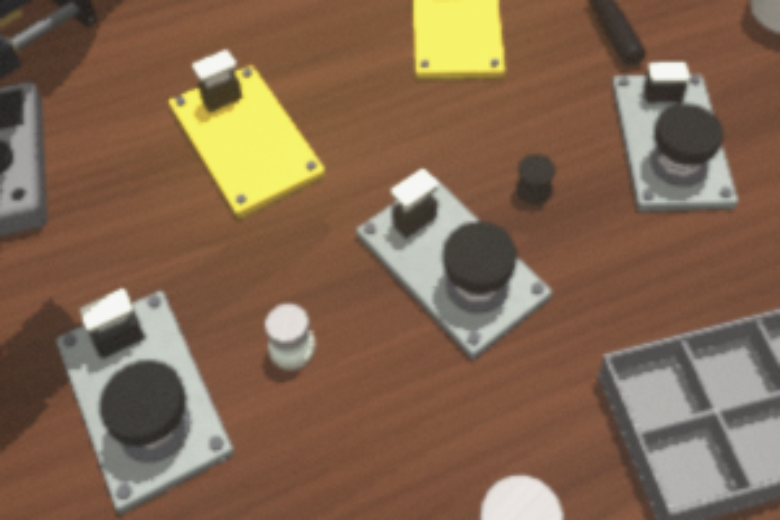

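View pics/top6.png

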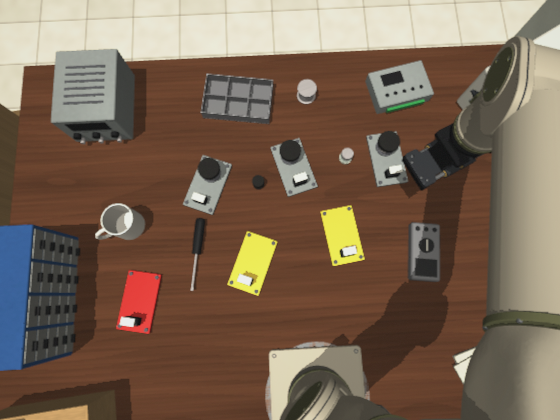

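The left tab now triangulates at about 45 mm (nominal 47), and the middle and right tabs at about 60 mm, still raised. The pads are up, and the buffer, jar, screwdriver and multimeter haven't moved.

```bash
python3 -c "
from bench import r
print(r.close_job())"
```

```text
the job is handed in; nothing more can be done
None
```

The left mount has the softest spring. Its marker tab is fully down, the other two tabs are still up, and the job is handed in at about 13.5 s of the 51 s allowed.

I pressed the pads left, middle, right with the closed fingertips and let each go before moving on:

| Mount | Pressed down | Force | Matching spring |
|---|---|---|---|
| Left | 8.3 mm | about 3 N | 0.35 N/mm |
| Middle | 8.0 mm | about 7 N | 0.8 N/mm |
| Right | 7.8 mm | about 15 N | 1.8 N/mm |

- **Tab on its stop:** I pushed the left tab to z = 47.3 mm. Commanding 1 mm more moved it only 0.1 mm while the force rose from 13 to 22 N.
- **Tab heights from the cameras:** the left tab measures about 45 mm, against 47 mm expected, which is close to the 2 mm calibration error. The middle and right tabs measure about 60 and 59 mm.
- **Rest of the bench:** the last pictures show all three pads back up, nothing else shifted, and the arm clear of everything.

No check failed. The one disagreement was the pad centres: the top and scene views differed by about 11 mm, because each also sees part of the pad's side. I placed each pad centre 80 mm from its tab instead.

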